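Fit the adjustable wrench to the outlet cap and nip it up

TASK

An adjustable wrench has been left lying loosely round the hexagonal cap of one of the two water outlets on the tableware counter. Roll the wrench's worm until its jaws just fit the cap, and only then swing the handle to tighten the cap about an eighth of a turn clockwise as seen from above; let go and leave the wrench on the cap. Leave the bowl, the stack of saucers and the loose spanner where they are.

Things in the scene. Friction and masses are not known exactly. Their poses are not given: they have to be found in the camera images.
- cap (a joint): Turn of the brass hexagonal cap the wrench lies round (30 mm across flats, 35 mm across corners, top 80 mm above the counter; vertical steel pipe, foot 90 mm across). In rad, 0 at the start, grows clockwise seen from above. Stiff (0.25 N m), no stop in reach, stays where left. The other outlet (22 mm cap, no wrench) is not part of the job.
- jaw (a joint): How far the moving jaw has closed, in m. At 0 the jaws stand 35.5 mm apart; at 0.0055 they meet the 30 mm cap: the jaw stops, the worm rolls no further and a fingertip just slips over it. Starts between 0 and 0.0021 (3.4 to 5.5 mm too wide). It moves only with the worm and stays where left.
- worm (a joint): Roll of the worm in rad, growing as the jaws close, 3 mm of jaw per rad. Drag a closed fingertip over its top away from the cap, towards the handle's end, to close; the other way opens, so lift off between strokes. 14 mm of drag is 1 rad: 16 to 26 mm in all, in one or several strokes; more does no harm. It needs 2 N at its rim.
- worm_top (a point): Middle of the top line of the worm, a bright ribbed roller 28 mm across, 20 mm long, level across the wrench head and 7 mm proud of it; 77 mm above the counter, 45 mm out from the cap's axis. x: along the handle, away from the cap; y: the worm's axis; z up. Sprung: sinks (with the moving jaw) from 2.5 N, 2.5 N per mm, stops at 3 mm; press it 1 to 2.5 mm for a stroke.
- handle_grip (a point): Point on the handle, 175 mm from the cap's axis, 63 mm above the counter, mid-thickness; axes as worm_top. Dark steel bar 24 mm wide, 12 mm thick, straight from 98 to 235 mm from the cap's axis, ending at 250 mm. The wrench only swings level about the cap's axis and stays where left; snug jaws turn the cap with at most 5 degrees of play.
- bowl: Bystander: cream bowl, 110 mm across, 60 mm tall; origin under its centre.
- saucers: Bystander: stack of four cream saucers in one piece, 100 mm across, 46 mm tall; origin under its centre.
- spanner: Bystander: plain fixed spanner, 170 mm long, lying on the counter; no worm. Origin under its middle.

How it is judged:
By the outcome, as a careful person would: the job done as asked, in the order asked, and still so for the second after the job is handed in, with the robot touching nothing.
It also fails if it takes over 51 s, if anything falls off the work surface, if the arm or the gripper's body presses on something with over 40 N, if the wrist force passes 120 N, or if a joint passes its speed limit or range.

ROBOT

A 6-joint arm with a two-finger parallel gripper is mounted at the origin on the work surface. World frame = base frame: x ahead of the robot, y to its left, z up, the work surface at z = 0. Lengths are in m, angles in rad, forces in N, time in s.
With the tool pointing down it reaches from about 0.35 to 0.975 m from the base axis. Payload 4.9 kg.
Tool frame: the origin (TCP) lies at the very end of the fingers, on their centre line; the grasp point (between the pads) lies 19 mm behind it; z points along the fingers, y is the line along which they close (so a half turn about z gives the same grasp; the last joint's range is limited). The gripper opens to 85 mm and grips with 20 to 120 N. Pads are 22 mm wide; open, the fingers measure 114 mm over their backs; the gripper's body (76 mm by 85 mm) begins 54 mm behind the grasp point. The pads swing forward as they close: fully open they stand 13 mm farther back than shut.
Start: joints at [-1.248, 0.053, 1.613, -0, 1.476, -0.119], TCP at [0.267, -0.565, 0.231] pointing down, gripper open.
Joint ranges: [-3.01, 3.01], [-1.01, 2.22], [0.06, 2.58], [-1.02, 4.17], [0.09, 2.62], [-3.14, 3.14]. Speed limits (rad/s): [2.57, 2.57, 3.14, 3.14, 3.14, 3.14].

INTERFACE

Orientations are given as a unit quaternion [w, x, y, z].
In Python, from plant import manip gives the robot as it stands.
- The arm moves only by the tool play_rows, never from a script. Its argument "series" is a list that holds one entry, the list of rows, each a list of 7 numbers: the shift along the world's x, y, z in m, then the turn, a rotation vector about the world's x, y, z in degrees, then the opening, from 0 (shut) to 1 (fully open). In form: [[[dx, dy, dz, rx, ry, rz, grip], ...]]. A call has 1 to 10 rows; each row shifts and turns the commanded pose from where the row before left it; what a row does not reach is not made up. A row lasts 1/10 s, in which the tool goes at most 50 mm and 8.59 degrees, less where a joint would pass 70% of its speed; a pose out of reach is approached as far as the arm can. A call with a gripper value outside its range is refused whole. The fingers move at their own pace and stop on an object; the grip force is fixed at half the most. Time passes only in rows, so rows that do not move let the fingers close. It gives the time, the measured TCP pose, the force, the opening and the grip force at its end, in the units of the state.
- manip.state(): the state, without advancing time (a new reading comes with each control period).
- manip.grab_frame(name): name is "side" or "top"; returns a dict with "frame" (480x640x3 uint8, blue, green, red), "mtx" (3x3 intrinsics, pixels), "R" (3x3) and "t" (3): a world point X has camera coordinates R X + t. Camera axes: x right, y down, z forward; pixel columns grow to the right and rows downward; lengths in m; the calibration is good to about 2 mm. A picture is of the moment at which its call begins. There is no depth.
- manip.job_done(): hands the job in; it is judged then, once.
The state is a dict: "time": time; "joint_pos": joint angles; "joint_vel": joint speeds; "joint_efforts": joint torques, N m; "tool_pos": TCP position; "tool_rot": TCP orientation; "contact_force": force on the tool from outside, world axes, zero at the start; "ft_torque": the same for the moment, N m; "gripper_width": opening from 0.0 (shut) to 1.0 (fully open); "grasp_force": force on a finger pad.
Only numpy, scipy, OpenCV 4.12 (cv2) and the standard library are available. Lean on these libraries where they do the work, as an engineer would, in place of code of your own. Each camera call takes 0.05 s, during which the arm holds its last target. There are 200 camera calls.

## Working session

There is one attempt and no reset: what is moved stays moved. The work goes in short steps, Python scripts to look and compute and a tool call to move; the robot and the scene stay as the last step left them, time stands still between calls to the robot, and variables do not carry over. Pictures are saved under pics/ and viewed, at most 10 in all, crops included, and the job is handed in when it is done.

Besides the shell and the picture viewer there is one more tool, called by a JSON object that holds its "fn" and its "kwargs", one argument or row to a line. play_rows: Moves the arm, as the interface text tells. Its arguments: {"type":"object","properties":{"series":{"type":"array"}},"required":["series"]}

```bash
mkdir -p pics; python3 - <<'E'
from plant import manip
import cv2,json,numpy as np
s=manip.state();print({k:np.round(v,3).tolist() for k,v in s.items()})
for n in("side","top"):
    f=manip.grab_frame(n);cv2.imwrite(f"pics/{n}0.png",f["frame"]);np.savez(f"{n}.npz",K=f["mtx"],R=f["R"],t=f["t"])
    print(n,f["mtx"].tolist(),np.round(-f["R"].T@f["t"],3),np.round(f["R"],3).tolist())
E
```

```text
{'time': 0.0, 'joint_pos': [-1.248, 0.053, 1.614, -0.0, 1.476, -0.119], 'joint_vel': [-0.001, 0.0, 0.001, -0.001, -0.001, -0.002], 'joint_efforts': [-0.001, -39.368, -37.018, -0.0, 0.007, -0.0], 'tool_pos': [0.267, -0.564, 0.23], 'tool_rot': [-0.001, 0.976, 0.219, -0.0], 'contact_force': [-0.228, -0.658, 0.152], 'ft_torque': [-0.005, 0.025, -0.052], 'grasp_force': 0.0, 'gripper_width': 1.0}
side [[605.3189904067791, 0.0, 319.0094500812434], [0.0, 605.3189904067791, 251.11267908180966], [0.0, 0.0, 1.0]] [0.437 1.024 0.737] [[-0.998, -0.066, 0.024], [-0.057, 0.562, -0.825], [0.041, -0.825, -0.564]]
top [[624.6840718972093, 0.0, 308.7178975514], [0.0, 624.6840718972093, 235.42637421614944], [0.0, 0.0, 1.0]] [0.293 0.019 1.422] [[0.012, -1.0, -0.014], [-0.987, -0.01, -0.16], [0.159, 0.016, -0.987]]
```

View pics/side0.png

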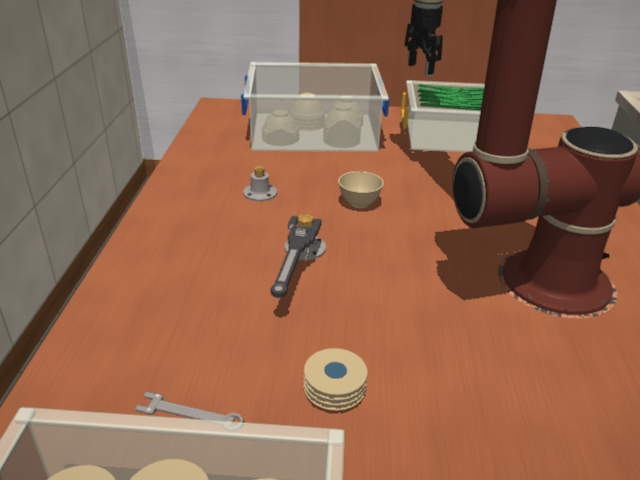

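View pics/top0.png

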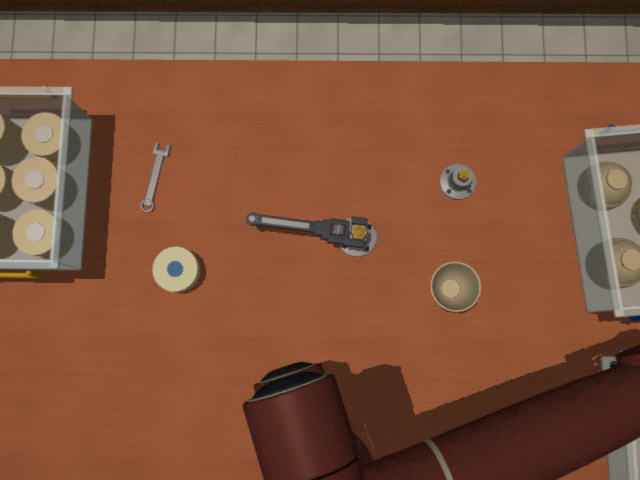

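The side view shows the wrench on the cap at about (305,220), with its handle end at (280,289). In the top view the cap is at (358,232), the worm at about (338,230) and the handle end at (253,219). I'll enlarge both.

```bash
python3 - <<'E'
import cv2
a=cv2.imread("pics/side0.png")[200:300,255:355];b=cv2.imread("pics/top0.png")[190:270,240:390]
cv2.imwrite("pics/sc.png",cv2.resize(a,None,fx=6,fy=6,interpolation=2));cv2.imwrite("pics/tc.png",cv2.resize(b,None,fx=5,fy=5,interpolation=2))
E
```

```text
(no output)
```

View pics/sc.png

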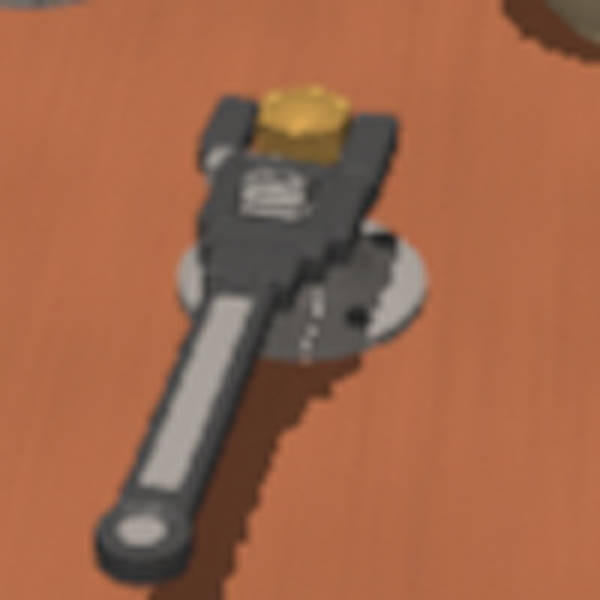

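View pics/tc.png

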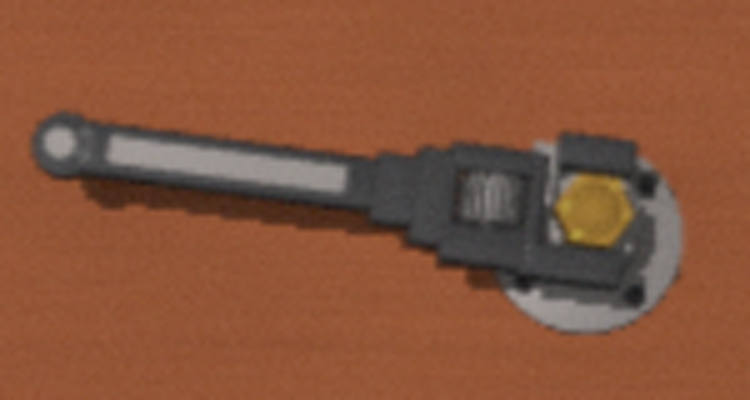

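Crop readings:

| Point | Side crop | Top crop |
|---|---|---|
| Cap centre | (305,109) | (594,209) |
| Worm | (275,190) | (489,197) |
| Handle ring | (142,530) | (62,143) |
| Strip near end | (235,297) | (349,178) |
| Strip far end | (160,487) | (106,150) |

```bash
cat > tri.py <<'E'
import numpy as np,cv2
C={n:np.load(n+".npz") for n in("side","top")}
P={n:c["K"]@np.c_[c["R"],c["t"]] for n,c in C.items()}
def tri(s,t):
    X=cv2.triangulatePoints(P["side"],P["top"],np.float64(s).reshape(2,1),np.float64(t).reshape(2,1)).ravel();return X[:3]/X[3]
def onz(n,p,z):  # ray through pixel p met with height z
    c=C[n];o=-c["R"].T@c["t"];d=c["R"].T@np.linalg.solve(c["K"],[*p,1.]);return o+d*(z-o[2])/d[2]
def proj(n,X):
    h=P[n]@np.r_[X,1];return h[:2]/h[2]
E
python3 - <<'E'
from tri import *
cs=lambda p:(np.array(p)+.5)/6-.5+[255,200]
ct=lambda p:(np.array(p)+.5)/5-.5+[240,190]
pts=dict(cap=((305,109),(594,209),.08),worm=((275,190),(489,197),.077),end=((142,530),(62,143),.069),s1=((235,297),(349,178),.069),s2=((160,487),(106,150),.069))
c=None
for k,(s,t,z) in pts.items():
    s,t=cs(s),ct(t);X=tri(s,t)
    if c is None:c=X
    d=X-c
    print(k,np.round(X,4),"r",round(np.hypot(*d[:2]),4),"ang",np.degrees(np.arctan2(d[1],d[0])).round(1),np.round(onz("side",s,z),4)[:2],np.round(onz("top",t,z),4)[:2])
E
```

```text
cap [ 0.5211 -0.0682  0.0734] r 0.0 ang 0.0 [ 0.5208 -0.0575] [ 0.5194 -0.0678]
worm [ 0.5271 -0.0225  0.0681] r 0.0462 ang 82.4 [ 0.5268 -0.0088] [ 0.5248 -0.0222]
end [0.5499 0.1664 0.0653] r 0.2364 ang 83.0 [0.5502 0.1709] [0.5485 0.166 ]
s1 [0.5351 0.0392 0.0651] r 0.1084 ang 82.5 [0.535  0.0449] [0.534  0.0392]
s2 [0.5468 0.1467 0.0669] r 0.2165 ang 83.2 [0.5473 0.1493] [0.5455 0.1465]
```

{"fn": "play_rows", "kwargs": {
  "series": [
    [[0.018, 0.038, 0, 0, 0, 5.8, 0], [0.018, 0.038, 0, 0, 0, 5.8, 0], [0.018, 0.038, 0, 0, 0, 5.8, 0], [0.018, 0.038, 0, 0, 0, 5.8, 0], [0.018, 0.038, 0, 0, 0, 5.8, 0], [0.018, 0.038, 0, 0, 0, 5.8, 0], [0.018, 0.038, 0, 0, 0, 5.8, 0], [0.018, 0.038, 0, 0, 0, 5.8, 0], [0.018, 0.038, 0, 0, 0, 5.8, 0], [0.018, 0.038, 0, 0, 0, 5.5, 0]]
  ]
}}

```text
time: 1.1
tool_pos: [0.4474, -0.1832, 0.2309]
tool_rot: [-0.0, 0.748, 0.664, -0.0]
contact_force: [0.5, 0.2, 0.2]
gripper_width: -0.002
grasp_force: 0.0
```

{"fn": "play_rows", "kwargs": {
  "series": [
    [[0.018, 0.038, -0.02, 0, 0, 0, 0], [0.018, 0.038, -0.02, 0, 0, 0, 0], [0.018, 0.038, -0.02, 0, 0, 0, 0], [0.0235, 0.0387, -0.02, 0, 0, 0, 0], [0, 0, -0.02, 0, 0, 0, 0], [0, 0, -0.02, 0, 0, 0, 0], [0, 0, 0, 0, 0, 0, 0], [0, 0, 0, 0, 0, 0, 0]]
  ]
}}

```text
time: 1.9
tool_pos: [0.5243, -0.0323, 0.111]
tool_rot: [-0.001, 0.749, 0.663, -0.0]
contact_force: [0.1, -0.2, 0.7]
gripper_width: -0.001
grasp_force: 0.0
```

```bash
python3 - <<'E'
from plant import manip
import cv2,numpy as np
from tri import *
s=manip.state();print({k:np.round(v,4).tolist() for k,v in s.items() if k in("time","tool_pos","tool_rot","contact_force","gripper_width")})
a=manip.grab_frame("side")["frame"];b=manip.grab_frame("top")["frame"]
for n in C: print(n,proj(n,s["tool_pos"]))
a=cv2.resize(a[160:300,230:380],None,fx=2.66,fy=2.66,interpolation=2)
b=cv2.resize(b[160:300,240:390],None,fx=2.66,fy=2.66,interpolation=2)
cv2.imwrite("pics/c1.png",np.hstack([a,b]))
E
```

```text
{'time': 1.9, 'tool_pos': [0.5243, -0.0323, 0.111], 'tool_rot': [-0.0005, 0.7489, 0.6627, -0.0004], 'contact_force': [0.1296, -0.1939, 0.7255], 'gripper_width': -0.0008}
side [302.80553046 210.99214059]
top [342.64818282 226.56120455]
```

View pics/c1.png

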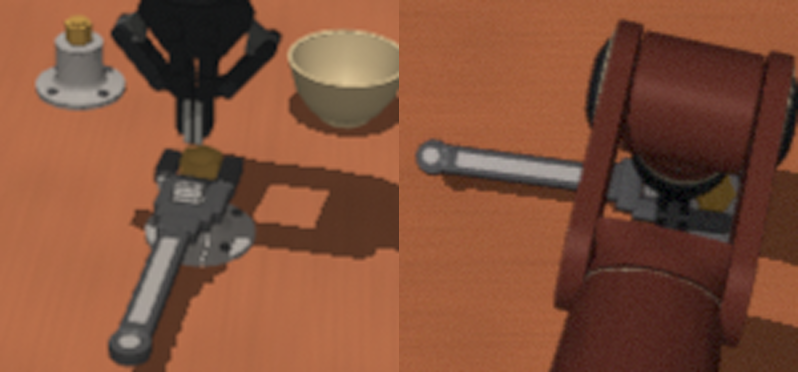

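The closed fingertip shows in the side crop at (196,140), about 1.5 px from where the calibration puts it. It hangs above the worm, between the worm and the cap. Next I'll lower it until it touches.

{"fn": "play_rows", "kwargs": {
  "series": [
    [[0, 0, -0.01, 0, 0, 0, 0], [0, 0, -0.01, 0, 0, 0, 0], [0, 0, -0.009, 0, 0, 0, 0], [0, 0, -0.003, 0, 0, 0, 0], [0, 0, -0.002, 0, 0, 0, 0], [0, 0, -0.001, 0, 0, 0, 0], [0, 0, 0, 0, 0, 0, 0], [0, 0, 0, 0, 0, 0, 0]]
  ]
}}

```text
time: 2.8
tool_pos: [0.5252, -0.0323, 0.0768]
tool_rot: [0.0, 0.749, 0.663, 0.0]
contact_force: [-0.2, 0.3, -0.1]
gripper_width: -0.001
grasp_force: 0.5
```

{"fn": "play_rows", "kwargs": {
  "series": [
    [[0, 0, -0.001, 0, 0, 0, 0], [0, 0, -0.001, 0, 0, 0, 0], [0, 0, 0, 0, 0, 0, 0]]
  ]
}}

```text
time: 3.1
tool_pos: [0.5253, -0.0324, 0.075]
tool_rot: [0.001, 0.749, 0.663, 0.0]
contact_force: [-0.3, -0.4, 5.2]
gripper_width: 0.005
grasp_force: 2.5
```

{"fn": "play_rows", "kwargs": {
  "series": [
    [[0, 0, -0.0006, 0, 0, 0, 0], [0.0002, 0.002, 0, 0, 0, 0, 0], [0.0002, 0.002, 0, 0, 0, 0, 0], [0.0002, 0.002, 0, 0, 0, 0, 0], [0.0003, 0.002, 0, 0, 0, 0, 0]]
  ]
}}

```text
time: 3.6
tool_pos: [0.5266, -0.0249, 0.0749]
tool_rot: [0.001, 0.749, 0.663, 0.0]
contact_force: [-1.3, -1.6, 6.3]
gripper_width: 0.001
grasp_force: 3.0
```

{"fn": "play_rows", "kwargs": {
  "series": [
    [[0.0002, 0.002, 0, 0, 0, 0, 0], [0.0003, 0.002, 0, 0, 0, 0, 0], [0.0002, 0.002, 0, 0, 0, 0, 0], [0.0003, 0.002, 0, 0, 0, 0, 0]]
  ]
}}

```text
time: 4.0
tool_pos: [0.5277, -0.0169, 0.075]
tool_rot: [0.001, 0.749, 0.663, 0.0]
contact_force: [-0.3, -1.9, 5.8]
gripper_width: -0.0
grasp_force: 2.9
```

The 1.9 N drag matches the worm rolling. I'll lift, go back and make a second stroke.

{"fn": "play_rows", "kwargs": {
  "series": [
    [[0, 0, 0.01, 0, 0, 0, 0], [-0.001, -0.008, 0, 0, 0, 0, 0], [-0.0009, -0.008, 0, 0, 0, 0, 0], [0, 0, -0.007, 0, 0, 0, 0], [0, 0, -0.002, 0, 0, 0, 0], [0, 0, -0.0015, 0, 0, 0, 0], [0, 0, 0, 0, 0, 0, 0], [0.0002, 0.002, 0, 0, 0, 0, 0], [0.0002, 0.002, 0, 0, 0, 0, 0], [0.0003, 0.002, 0, 0, 0, 0, 0]]
  ]
}}

```text
time: 5.0
tool_pos: [0.5266, -0.0264, 0.0745]
tool_rot: [0.001, 0.749, 0.663, 0.001]
contact_force: [2.2, -3.3, 3.3]
gripper_width: 0.003
grasp_force: 1.3
```

{"fn": "play_rows", "kwargs": {
  "series": [
    [[0.0002, 0.002, 0, 0, 0, 0, 0], [0.0003, 0.002, 0, 0, 0, 0, 0], [0.0002, 0.002, 0, 0, 0, 0, 0], [0.0003, 0.002, 0, 0, 0, 0, 0], [0.0002, 0.002, 0, 0, 0, 0, 0]]
  ]
}}

```text
time: 5.5
tool_pos: [0.5278, -0.0176, 0.0745]
tool_rot: [0.002, 0.749, 0.663, -0.0]
contact_force: [-0.9, -4.4, 6.4]
gripper_width: 0.001
grasp_force: 3.4
```

{"fn": "play_rows", "kwargs": {
  "series": [
    [[0, 0, 0.01, 0, 0, 0, 0], [-0.001, -0.008, 0, 0, 0, 0, 0], [-0.0009, -0.008, 0, 0, 0, 0, 0], [0, 0, -0.007, 0, 0, 0, 0], [0, 0, -0.002, 0, 0, 0, 0], [0, 0, -0.0015, 0, 0, 0, 0], [0, 0, 0, 0, 0, 0, 0], [0.0002, 0.002, 0, 0, 0, 0, 0], [0.0002, 0.002, 0, 0, 0, 0, 0], [0.0003, 0.002, 0, 0, 0, 0, 0]]
  ]
}}

```text
time: 6.5
tool_pos: [0.5263, -0.0282, 0.0745]
tool_rot: [0.002, 0.749, 0.663, -0.001]
contact_force: [-4.1, -6.8, 10.5]
gripper_width: -0.001
grasp_force: 5.4
```

{"fn": "play_rows", "kwargs": {
  "series": [
    [[0.0002, 0.002, 0, 0, 0, 0, 0], [0.0003, 0.002, 0, 0, 0, 0, 0]]
  ]
}}

```text
time: 6.7
tool_pos: [0.5271, -0.0243, 0.0746]
tool_rot: [0.002, 0.749, 0.663, -0.001]
contact_force: [-1.4, -6.0, 9.5]
gripper_width: -0.002
grasp_force: 4.8
```

{"fn": "play_rows", "kwargs": {
  "series": [
    [[0.0002, 0.002, 0, 0, 0, 0, 0], [0.0003, 0.002, 0, 0, 0, 0, 0], [0.0002, 0.002, 0, 0, 0, 0, 0]]
  ]
}}

```text
time: 7.0
tool_pos: [0.5282, -0.0182, 0.0746]
tool_rot: [0.003, 0.749, 0.663, -0.0]
contact_force: [-1.4, -6.7, 8.3]
gripper_width: 0.002
grasp_force: 4.5
```

The drag now holds at 6 to 7 N, so the tip is slipping at its friction limit and the jaws are snug. I'll lift and move beside the handle, then check.

{"fn": "play_rows", "kwargs": {
  "series": [
    [[0, 0, 0.03, 0, 0, 0, 0], [0, 0, 0.03, 0, 0, 0, 0], [-0.007, 0.033, 0, 0, 0, 0, 0], [-0.007, 0.033, 0, 0, 0, 0, 0], [-0.006, 0.033, 0, 0, 0, 0, 0], [-0.006, 0.034, 0, 0, 0, 0, 0], [0, 0, 0, 0, 0, 0, 0], [0, 0, 0, 0, 0, 0, 0]]
  ]
}}

```text
time: 7.8
tool_pos: [0.5, 0.117, 0.1317]
tool_rot: [-0.0, 0.748, 0.663, -0.001]
contact_force: [-0.3, 0.4, 0.5]
gripper_width: 0.0
grasp_force: 0.0
```

```bash
cat > look.py <<'E'
from plant import manip
import cv2,numpy as np,sys
from tri import *
s=manip.state();print({k:np.round(v,4).tolist() for k,v in s.items() if k in("time","tool_pos","contact_force")})
a=manip.grab_frame("side")["frame"][190:310,215:335];b=manip.grab_frame("top")["frame"][120:270,240:390]
z=lambda i:cv2.resize(i,(400,400),interpolation=2)
cv2.imwrite(f"pics/{sys.argv[1]}.png",np.hstack([z(a),z(b)]))
E
python3 look.py c2
```

```text
{'time': 7.8, 'tool_pos': [0.5, 0.117, 0.1317], 'contact_force': [-0.2534, 0.4434, 0.5236]}
```

View pics/c2.png

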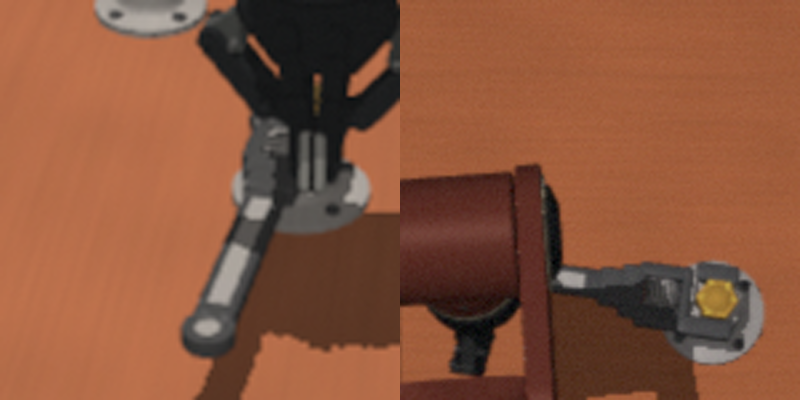

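The jaws are now snug against the cap flats. The handle end is at (207,327) in the side crop, which is unchanged within about 1 px. The finger is clear on the robot side of the handle, so I'll lower it and approach.

{"fn": "play_rows", "kwargs": {
  "series": [
    [[0, 0, -0.04, 0, 0, 0, 0], [0, 0, -0.041, 0, 0, 0, 0], [0, 0, 0, 0, 0, 0, 0], [0.005, -0.0006, 0, 0, 0, 0, 0], [0.005, -0.0006, 0, 0, 0, 0, 0], [0, 0, 0, 0, 0, 0, 0]]
  ]
}}

```text
time: 8.5
tool_pos: [0.5136, 0.1153, 0.0547]
tool_rot: [0.002, 0.749, 0.662, 0.002]
contact_force: [-0.4, -0.2, -0.6]
gripper_width: 0.002
grasp_force: 0.0
```

{"fn": "play_rows", "kwargs": {
  "series": [
    [[0.002, -0.0002, 0, 0, 0, 0, 0], [0.002, -0.0002, 0, 0, 0, 0, 0], [0, 0, 0, 0, 0, 0, 0]]
  ]
}}

```text
time: 8.8
tool_pos: [0.5152, 0.1152, 0.0523]
tool_rot: [0.0, 0.749, 0.663, 0.0]
contact_force: [0.1, 0.8, -0.1]
gripper_width: 0.001
grasp_force: 0.0
```

{"fn": "play_rows", "kwargs": {
  "series": [
    [[0.002, -0.0002, 0, 0, 0, 0, 0], [0.002, -0.0002, 0, 0, 0, 0, 0], [0, 0, 0, 0, 0, 0, 0]]
  ]
}}

```text
time: 9.1
tool_pos: [0.5188, 0.1147, 0.0517]
tool_rot: [0.0, 0.749, 0.663, 0.0]
contact_force: [0.4, -0.0, 0.2]
gripper_width: 0.002
grasp_force: 0.0
```

{"fn": "play_rows", "kwargs": {
  "series": [
    [[0.002, -0.0002, 0, 0, 0, 0, 0], [0.002, -0.0002, 0, 0, 0, 0, 0], [0, 0, 0, 0, 0, 0, 0]]
  ]
}}

```text
time: 9.4
tool_pos: [0.5227, 0.1143, 0.0516]
tool_rot: [-0.0, 0.749, 0.663, -0.0]
contact_force: [-0.7, 0.6, -0.6]
gripper_width: 0.006
grasp_force: 0.1
```

{"fn": "play_rows", "kwargs": {
  "series": [
    [[0.002, -0.0002, 0, 0, 0, 0, 0], [0.002, -0.0002, 0, 0, 0, 0, 0], [0, 0, 0, 0, 0, 0, 0]]
  ]
}}

```text
time: 9.7
tool_pos: [0.5267, 0.114, 0.0516]
tool_rot: [-0.0, 0.749, 0.663, -0.0]
contact_force: [-0.7, 0.6, -0.7]
gripper_width: 0.001
grasp_force: 0.4
```

{"fn": "play_rows", "kwargs": {
  "series": [
    [[0.004, -0.0005, 0, 0, 0, 0, 0], [0.004, -0.0005, 0, 0, 0, 0, 0], [0, 0, 0, 0, 0, 0, 0]]
  ]
}}

```text
time: 10.0
tool_pos: [0.5351, 0.1128, 0.0517]
tool_rot: [0.0, 0.749, 0.663, 0.0]
contact_force: [-1.1, 0.8, -0.4]
gripper_width: 0.001
grasp_force: 0.5
```

```bash
python3 look.py c3
```

```text
{'time': 10.0, 'tool_pos': [0.5351, 0.1128, 0.0517], 'contact_force': [-1.1439, 0.8232, -0.3901]}
```

View pics/c3.png

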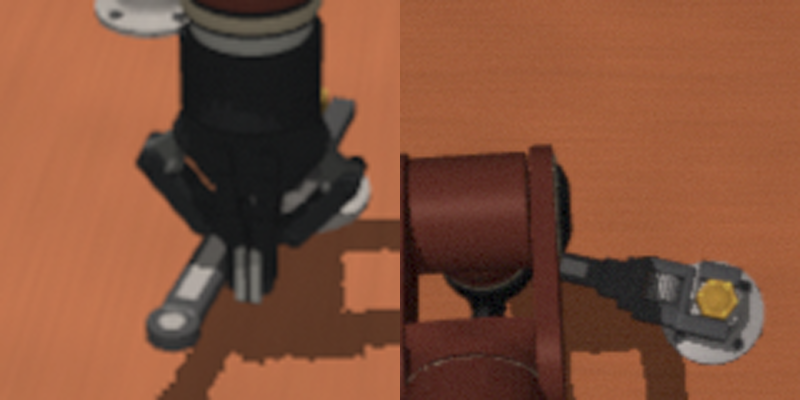

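The handle end has moved to (173,322) in the side crop, about 4 degrees of swing, with the finger bearing on the handle. I'll carry on round the arc.

{"fn": "play_rows", "kwargs": {
  "series": [
    [[0.0047, -0.0005, 0, 0, 0, -1.5, 0], [0.0047, -0.0005, 0, 0, 0, -1.5, 0], [0.0047, -0.0008, 0, 0, 0, -1.5, 0], [0.0047, -0.0008, 0, 0, 0, -1.5, 0], [0.0046, -0.001, 0, 0, 0, -1.5, 0], [0.0046, -0.001, 0, 0, 0, -1.5, 0], [0.0046, -0.0013, 0, 0, 0, -1.5, 0], [0.0046, -0.0013, 0, 0, 0, -1.5, 0], [0.0045, -0.0015, 0, 0, 0, -1.5, 0], [0.0045, -0.0015, 0, 0, 0, -1.5, 0]]
  ]
}}

```text
time: 11.1
tool_pos: [0.5813, 0.1026, 0.0518]
tool_rot: [0.0, 0.83, 0.558, 0.0]
contact_force: [-1.3, 1.1, -0.4]
gripper_width: -0.001
grasp_force: 0.9
```

{"fn": "play_rows", "kwargs": {
  "series": [
    [[0.0044, -0.0017, 0, 0, 0, -1.5, 0], [0.0044, -0.0017, 0, 0, 0, -1.5, 0], [0.0043, -0.002, 0, 0, 0, -1.5, 0], [0.0043, -0.002, 0, 0, 0, -1.5, 0], [0.0042, -0.0022, 0, 0, 0, -1.5, 0], [0.0042, -0.0022, 0, 0, 0, -1.5, 0], [0.0041, -0.0024, 0, 0, 0, -1.5, 0], [0.0041, -0.0024, 0, 0, 0, -1.5, 0], [0, 0, 0, 0, 0, 0, 0]]
  ]
}}

```text
time: 12.0
tool_pos: [0.6154, 0.0856, 0.0518]
tool_rot: [0.0, 0.883, 0.469, 0.0]
contact_force: [-0.4, 1.5, -0.1]
gripper_width: -0.001
grasp_force: 0.5
```

```bash
python3 look.py c4
```

```text
{'time': 12.0, 'tool_pos': [0.6154, 0.0856, 0.0518], 'contact_force': [-0.4498, 1.4978, -0.1028]}
```

View pics/c4.png

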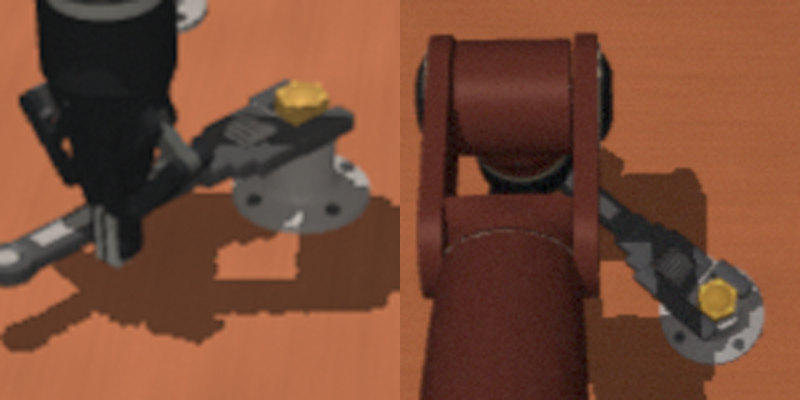

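The handle end is at about (8,257) in the side crop and the cap has turned with it. About 32 degrees are done, so I'll continue.

{"fn": "play_rows", "kwargs": {
  "series": [
    [[0.004, -0.0025, 0, 0, 0, -1.5, 0], [0.0039, -0.0026, 0, 0, 0, -1.5, 0], [0.0039, -0.0027, 0, 0, 0, -1.5, 0], [0.0038, -0.0028, 0, 0, 0, -1.5, 0], [0.0038, -0.0029, 0, 0, 0, -1.5, 0], [0.0037, -0.003, 0, 0, 0, -1.5, 0], [0.0036, -0.0031, 0, 0, 0, -1.5, 0], [0.0035, -0.0032, 0, 0, 0, -1.5, 0], [0.0034, -0.0033, 0, 0, 0, -1.5, 0], [0, 0, 0, 0, 0, 0, 0]]
  ]
}}

```text
time: 13.1
tool_pos: [0.649, 0.0595, 0.0517]
tool_rot: [0.0, 0.932, 0.362, 0.0]
contact_force: [-1.3, -0.1, -0.0]
gripper_width: 0.003
grasp_force: 0.5
```

```bash
python3 - <<'E'
from plant import manip
import cv2,numpy as np
s=manip.state();d=s["tool_pos"][:2]-np.array([.52,-.068]);print(s["tool_pos"],np.hypot(*d),np.degrees(np.arctan2(d[1],d[0])))
a=manip.grab_frame("side")["frame"][180:300,185:335]
cv2.imwrite("pics/c5.png",cv2.resize(a,(750,600),interpolation=2))
E
```

```text
[0.64895799 0.05949132 0.05169343] 0.18134001195745547 44.67231997471604
```

View pics/c5.png

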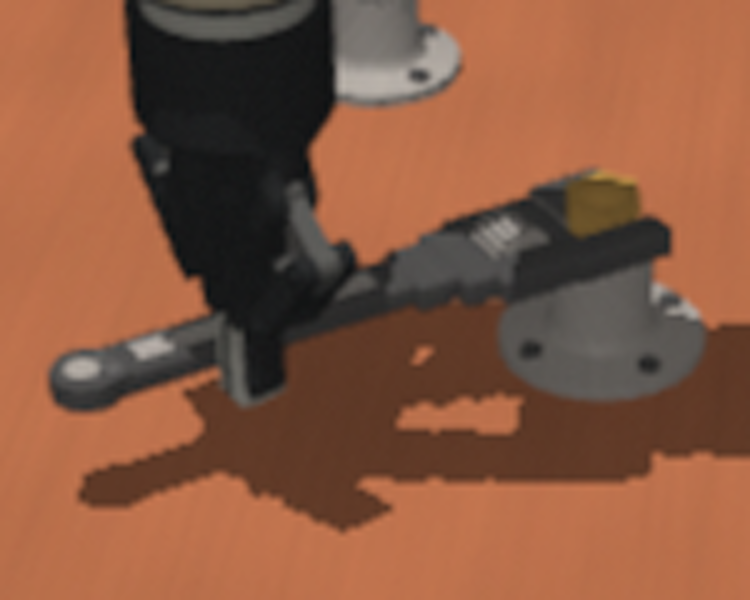

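The handle end ring is at (81,369) in this crop, which is pixel (201.2,253.8). I'll compare it with the starting position to get the swing.

```bash
python3 - <<'E'
from tri import *
off=np.array([.9,1.6]);c=np.array([.52,-.068])
for p in((278.2,287.9),(277.0,287.7),(266.5,286.2),(217.4,267.1),(201.2,253.8)):
    d=onz("side",np.array(p)-off,.069)[:2]-c;print(np.hypot(*d),np.degrees(np.arctan2(d[1],d[0])))
E
```

```text
0.23662572733366502 82.12248537738114
0.23656830925775016 81.57829581916462
0.23767149938869225 76.86554174138536
0.23823999140154054 49.83881258235813
0.24000059991146494 36.20318427272168
```

{"fn": "play_rows", "kwargs": {
  "series": [
    [[0.0022, -0.0023, 0, 0, 0, -1, 0], [0.0022, -0.0023, 0, 0, 0, -1, 0], [0, 0, 0, 0, 0, 0, 0], [0, 0, 0, 0, 0, 0, 0]]
  ]
}}

```text
time: 13.55
tool_pos: [0.6529, 0.0554, 0.0517]
tool_rot: [0.0, 0.938, 0.346, 0.0]
contact_force: [-0.2, 1.8, -0.2]
gripper_width: -0.004
grasp_force: 0.5
```

{"fn": "play_rows", "kwargs": {
  "series": [
    [[-0.006, 0.008, 0, 0, 0, 0, 0], [-0.006, 0.008, 0, 0, 0, 0, 0], [-0.006, 0.008, 0, 0, 0, 0, 0], [0, 0, 0.04, 0, 0, 0, 0], [0, 0, 0.04, 0, 0, 0, 0], [0, 0, 0.04, 0, 0, 0, 0], [-0.02, 0.045, 0.02, 0, 0, 0, 0], [-0.02, 0.045, 0, 0, 0, 0, 0], [-0.02, 0.045, 0, 0, 0, 0, 0], [-0.02, 0.045, 0, 0, 0, 0, 0]]
  ]
}}

```text
time: 14.55
tool_pos: [0.5546, 0.2588, 0.1911]
tool_rot: [-0.0, 0.938, 0.346, 0.001]
contact_force: [0.0, -0.3, -0.2]
gripper_width: 0.002
grasp_force: 0.0
```

{"fn": "play_rows", "kwargs": {
  "series": [
    [[-0.02, 0.045, 0, 0, 0, 0, 0], [-0.02, 0.045, 0, 0, 0, 0, 0], [-0.02, 0.02, 0, 0, 0, 0, 0], [0, 0, 0, 0, 0, 0, 0], [0, 0, 0, 0, 0, 0, 0]]
  ]
}}

```text
time: 15.05
tool_pos: [0.4951, 0.3674, 0.1905]
tool_rot: [0.0, 0.938, 0.347, 0.0]
contact_force: [0.3, -0.4, 0.7]
gripper_width: -0.0
grasp_force: 0.0
```

```bash
python3 - <<'E'
from plant import manip
import cv2,numpy as np
print(manip.state()["contact_force"])
manip.grab_frame("side")
b=manip.grab_frame("top")["frame"];a=cv2.imread("pics/top0.png")
A=cv2.resize(a[212:252,338:378],(300,300),interpolation=2);B=cv2.resize(b[212:252,338:378],(300,300),interpolation=2)
D=cv2.resize(b[60:300,230:390],(200,300))
cv2.imwrite("pics/c6.png",np.hstack([A,B,D]))
E
```

```text
[ 0.26586632 -0.44394797  0.65339706]
```

View pics/c6.png

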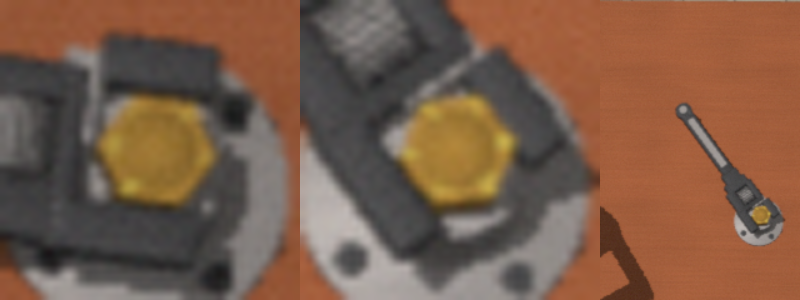

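The jaws hug the cap, and the cap's corner line has turned by about 45 to 50 degrees. The handle line went from 7 to about 53 degrees, a swing of about 46. The wrench stays on the cap and the arm is clear, so I'm handing it in.

```bash
python3 -c "
from plant import manip
print(manip.job_done())"
```

```text
the job is handed in; nothing more can be done
None
```

The worm was rolled until the jaws fitted the cap, then the handle was swung about 46 to 48° clockwise (camera and arm readings), turning the cap with it; the wrench is left on the cap with the arm clear, and the job is handed in.

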